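Shift the feed gearbox lever through its H-gate

TASK

Shift the feed lever of the green gearbox through its H-shaped gate into the slot marked with the cross-shaped brass plate, pushing it fully home to the end of that slot. Only push the lever with the fingertips or the outside of the fingers: do not take it between the fingers, and do not force it hard against the gate. Leave the dish, the core rings and the scoop where they are, and finish with the hand clear.

Things in the scene. Friction and masses are not known exactly. Their poses are not given: they have to be found in the camera images.
- gearbox: Green cast feed gearbox, 200 x 170 mm, fixed to the counter, yawed up to 0.5 rad; a grey motor 96 mm thick sticks out 120 mm from its -y side. Origin at the centre of its underside, below the gate's centre; z up, x along the gate's two slots (away from the robot), y across them (left). Steel top plate 174 x 132 mm, its top 120 mm above the counter.
- gate (a point): Centre of the H-shaped gate, at the level of the top plate. Two slots along gearbox x, 16 mm wide, centre lines at y = +26 and -26 mm, are joined at x = 0 by a cross slot along y, 18 mm wide. The four slot ends hold the lever's axis at x = +-25, y = +-26 mm. Two fixed tongues 36 mm wide stand between the slots, so the lever changes sides only along the cross slot.
- pivot (a point): Point about which the lever tilts, inside the gearbox, 20 mm above its origin, 170 mm below the handle's centre. The handle moves 1.7 times as far as the rod does in the gate: about 42 mm either way along gearbox x, 44 mm along y.
- lever: The lever's handle: black upright cylinder 26 mm in diameter, 50 mm high, on a 10 mm steel rod out of the gate. Origin at the handle's centre, 190 mm above the counter when upright; z up along the lever. Friction (about 2.5 N at the handle) keeps it where it is left; no spring. Starts at or near the slot end at gearbox -x, +y, marked by the square plate.
- lever_foot (a point): The point on the lever's axis 70 mm below the handle's centre, at the level of the gate's top plate.
- shift (a joint): Tilt of the lever along the gearbox's x axis (along the slots), rad; + leans to +x. -0.25 and +0.25 are the stops at the slot ends, 0 is the middle of the cross slot; the lever can pass across within about 0.04 of 0.
- cross (a joint): Tilt of the lever along the gearbox's y axis (across the slots), rad; + leans to +y. +0.26 and -0.26 are the stops: there the lever is in line with the slot at y = +26 mm or -26 mm.
- plate_cross: Mark of the wanted slot: plus-shaped, 46 mm over its arms, arms 12 mm wide, brass, 3 mm thick, fixed flat on the gearbox's steel top plate; origin at the centre of its underside; axes parallel to the gearbox's. Lies straight beyond the outer end of the slot it marks: 58 mm from the gate's centre along gearbox x, 26 mm along y. Lever fully home: lever_foot is 33 mm from it, seen from above.
- plate_disc: Mark of another slot: round disc, 38 mm in diameter, brass, 3 mm thick, fixed flat on the gearbox's steel top plate; origin at the centre of its underside; axes parallel to the gearbox's. Lies straight beyond the outer end of the slot it marks: 58 mm from the gate's centre along gearbox x, 26 mm along y.
- plate_bar: Mark of another slot: bar 46 x 12 mm lying along gearbox y, brass, 3 mm thick, fixed flat on the gearbox's steel top plate; origin at the centre of its underside; axes parallel to the gearbox's. Lies straight beyond the outer end of the slot it marks: 58 mm from the gate's centre along gearbox x, 26 mm along y.
- plate_square: Mark of the starting slot: square 34 mm wide, brass, 3 mm thick, fixed flat on the gearbox's steel top plate; origin at the centre of its underside; axes parallel to the gearbox's. Lies straight beyond the outer end of the slot it marks: 58 mm from the gate's centre along gearbox x, 26 mm along y.
- dish: White porcelain evaporating dish, 90 mm across, 40 mm high, on the counter to the left of the gearbox; origin at the centre of its underside. Bystander.
- ring_a: Low brass core ring, 64 mm across, 30 mm high, on the counter beyond the gearbox; origin at the centre of its underside. Bystander.
- ring_b: Tall brass core ring, 64 mm across, 50 mm high, on the counter on the robot's side of the gearbox; origin at the centre of its underside. Bystander.
- scoop: Blue enamelled steel scoop, 200 mm long, 55 mm wide, 25 mm high, lying on the cork mat at the left; origin on its underside, 14 mm ahead of the blade's back wall. Bystander.

How it is judged (in metres and radians):
At the end, for the whole second after the job is handed in: The lever stands at rest at the end of the slot marked by the cross-shaped plate: its axis at the gate is within 38 mm of that plate's centre seen from above (33 mm when it touches the stop) (horizontal distance between lever_foot and plate_cross below 0.038 m and velocity of joint shift between -0.05 and 0.05 rad/s and velocity of joint cross between -0.05 and 0.05 rad/s).
It fails at once if the lever's handle or rod is taken between the fingers (the grasp point comes within 10 mm of the lever's axis) (x of the grasp point in the frame of lever between -0.01 and 0.01 m and y of the grasp point in the frame of lever between -0.01 and 0.01 m and z of the grasp point in the frame of lever between -0.07 and 0.037 m).
It fails at once if the lever is forced with more than 60 N (contact force between lever and the fingers above 60 N or contact force between lever and the arm above 60 N).
It fails at once if the dish, a core ring or the scoop is moved more than 15 mm or lifted (distance of any of dish, ring_a, ring_b, scoop from where it was at the start of the episode above 0.015 m).
It also fails if it takes over 64 s, if anything falls off the work surface, if the arm or the gripper's body presses on something with over 40 N, if the wrist force passes 120 N, or if a joint passes its speed limit or range.

ROBOT

A 6-joint arm with a two-finger parallel gripper is mounted at the origin on the work surface. World frame = base frame: x ahead of the robot, y to its left, z up, the work surface at z = 0. Lengths are in mm, angles in rad, forces in N, time in s.
With the tool pointing down it reaches from about 425 to 925 mm from the base axis. Payload 12.5 kg.
Tool frame: the origin (TCP) lies midway between the tips of the shut fingers; the grasp point (between the pads) lies pinch_z behind it (pinch_z is the distance from the TCP to the grasp point, in mm); z points along the fingers, y is the line along which they close (so a half turn about z gives the same grasp; the last joint's range is limited). The gripper opens to 85 mm and grips with 20 to 120 N. Pads are 22 mm wide; open, the fingers measure 114 mm over their backs; the gripper's body (76 mm by 85 mm) begins 54 mm behind the grasp point. The pads swing forward as they close: fully open they stand 13 mm farther back than shut.
Start: joints at [-1.24, 0.491, 1.559, -0, 1.092, -0.106], TCP at [264.425, -566.325, 231.327] pointing down, gripper open.
Joint ranges: [-3.1, 3.1], [-0.84, 2.19], [0.05, 2.79], [-1.13, 4.28], [0.06, 2.93], [-2.69, 2.69]. Speed limits (rad/s): [2.22, 2.22, 2.79, 3.14, 3.14, 3.14].

INTERFACE

Orientations are given as a rotation vector (axis times angle).
In Python, from cell import state, grab_frame, camera_model, finish_job, pinch_z gives the robot as it stands.
- The arm moves only by the tool move_arm, never from a script. Its argument "moves" is a list of rows, each an object with "slide": the shift along the tool's x, y, z in mm, a list of three; "rotation": the turn, a rotation vector about the tool's x, y, z in units of 6 degrees (1.0 is 6 degrees), a list of three; "gripper": the opening, from 0 (shut) to 1 (fully open). In form: [{"slide": [x, y, z], "rotation": [wx, wy, wz], "gripper": gripper}, ...]. A call has 1 to 10 rows; each row is the pose to reach, as a shift and turn from the pose commanded when the call began, along the tool's axes at that moment; what a row does not reach only later rows make up. A row lasts 1/8 s, in which the tool goes at most 62.5 mm and 10.7 degrees, less where a joint would pass 70% of its speed; a pose out of reach is approached as far as the arm can. A call with a gripper value outside its range is refused whole. The fingers move at their own pace and stop on an object; the grip force is fixed at half the most. Time passes only in rows, so rows that repeat a pose let the fingers close. It gives the time, the measured TCP pose, the force, the opening and the grip force at its end, in the units of the state.
- state(): the state, without advancing time (a new reading comes with each control period).
- grab_frame(name): name is "side" or "top" or "wrist"; returns (picture, depth): 480x640x3 uint8, red, green, blue; 480x640 float32, mm along the optical axis (not along the pixel's ray), 0 where there is no reading.
- camera_model(name): a dict with "fx", "fy", "cx", "cy" (pixels), "pose" (4x4, takes a point from camera to world coordinates). Camera axes: x right, y up, looking along -z (the intrinsics and any distortion apply to the point x, -y, -z); pixel columns grow to the right and rows downward; lengths in mm; the calibration is good to about 2 mm. A picture is of the moment at which its call begins: read the wrist's pose just before it. camera_model takes no time and is no camera call; for the wrist camera it gives the pose at the moment of the call.
- finish_job(): hands the job in; it is judged then, once.
The state is a dict: "clock": time; "q": joint angles; "joint_velocities": joint speeds; "joint_torque": joint torques, N m; "ee_pos": TCP position; "ee_rot": TCP orientation; "force": force on the tool from outside, world axes, zero at the start; "wrist_torque": the same for the moment, N m; "gripper_width": finger opening in mm; "finger_force": force on a finger pad.
Only numpy, scipy, OpenCV 4.12 (cv2) and the standard library are available. Lean on these libraries where they do the work, as an engineer would, in place of code of your own. Each camera call takes 0.05 s, during which the arm holds its last target. There are 200 camera calls.

## Working session

There is one attempt and no reset: what is moved stays moved. The work goes in short steps, Python scripts to look and compute and a tool call to move; the robot and the scene stay as the last step left them, time stands still between calls to the robot, and variables do not carry over. Pictures are saved under pics/ and viewed, at most 10 in all, crops included, and the job is handed in when it is done.

Besides the shell and the picture viewer there is one more tool, called after ">>>" as name(argument=value, ...) on one line, values as JSON. move_arm: Moves the arm, as the interface text tells. Its arguments: {"type":"object","properties":{"moves":{"type":"array","items":{"type":"object","properties":{"slide":{"type":"array","items":{"type":"number"}},"rotation":{"type":"array","items":{"type":"number"}},"gripper":{"type":"number"}}}}},"required":["moves"]}

```bash
mkdir -p pics; ls; python3 - <<'E'
from cell import *
import cv2,numpy as np
s=state();print(s, pinch_z)
for n in("top","side"):
    p,d=grab_frame(n);cv2.imwrite(f"pics/{n}0.png",p[:,:,::-1]);np.savez(f"{n}0.npz",p=p,d=d)
    print(n,camera_model(n))
E
```

```text
pics
{'clock': 0.0, 'q': array([-1.23959794e+00,  4.91580370e-01,  1.55949718e+00,  2.66165072e-06,
        1.09171350e+00, -1.05621665e-01]), 'joint_velocities': array([-0.0001946 , -0.00012001,  0.00082119,  0.00346499, -0.00131992,
       -0.00033249]), 'joint_torque': array([-1.71351094e-03, -6.18456960e+01, -2.61608094e+01, -2.06260970e-04,
        3.95763738e-03,  1.30318165e-05]), 'ee_pos': array([ 264.33940396, -566.0705062 ,  230.69838143]), 'ee_rot': array([-3.06579611e+00, -6.80453099e-01,  2.08102321e-04]), 'force': array([-0.03458459,  0.43387569,  1.2111851 ]), 'wrist_torque': array([0.03895036, 0.01221258, 0.00744371]), 'finger_force': 0.0, 'gripper_width': 85.21046917865866} 18.700000000000003
top {'fx': 514.532053134478, 'fy': 514.532053134478, 'cx': 322.5298628267935, 'cy': 239.46084520638323, 'pose': array([[-1.54540251e-02,  9.95789875e-01, -9.03531875e-02,
         5.08482116e+02],
       [-9.99747678e-01, -1.39154683e-02,  1.76335042e-02,
         2.47653585e+02],
       [ 1.63019580e-02,  9.06028980e-02,  9.95753665e-01,
         1.09014026e+03],
       [ 0.00000000e+00,  0.00000000e+00,  0.00000000e+00,
         1.00000000e+00]])}
side {'fx': 563.5153922436093, 'fy': 563.5153922436093, 'cx': 325.4607008397062, 'cy': 235.37605171226727, 'pose': array([[-7.28755683e-01,  3.26599032e-01, -6.01870606e-01,
        -2.39801262e+02],
       [-6.84604397e-01, -3.67039156e-01,  6.29761127e-01,
         1.07156829e+03],
       [-1.52307050e-02,  8.70985264e-01,  4.91073004e-01,
         8.02046146e+02],
       [ 0.00000000e+00,  0.00000000e+00,  0.00000000e+00,
         1.00000000e+00]])}
```

View pics/top0.png

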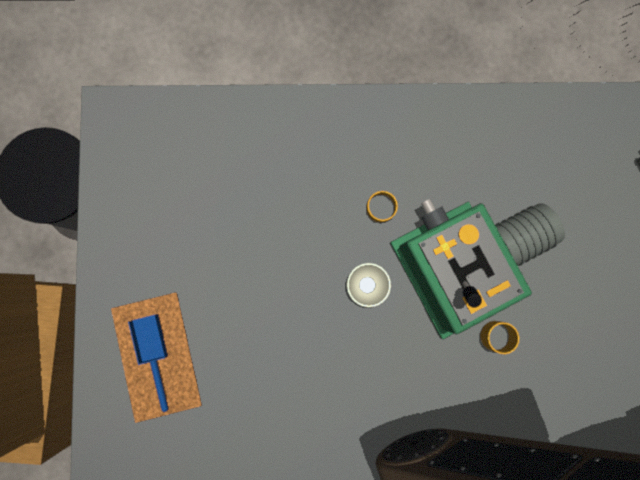

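View pics/side0.png

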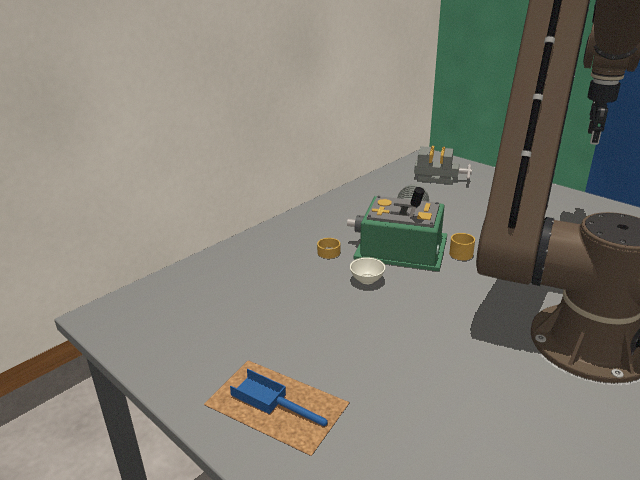

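Top view: the cross plate is at (445,246) and the disc at (469,234). The bar is at (498,289), and the square at (474,305) is beside the lever's handle at (472,296). The cross plate marks the far end of the lever's own slot, so one straight push along +x should do it. Next I measure the plates.

```bash
cat > h.py <<'E'
from cell import *
import cv2,numpy as np
from scipy.spatial.transform import Rotation as R
def cast(n,u,v,z):
    m=camera_model(n);P=m["pose"];r=P[:3,:3]@[(u-m["cx"])/m["fx"],-(v-m["cy"])/m["fy"],-1]
    return P[:3,3]+r*(z-P[2,3])/r[2]
E
python3 - <<'E'
from h import *
f=np.load("top0.npz");hsv=cv2.cvtColor(f["p"],cv2.COLOR_RGB2HSV)
m=cv2.inRange(hsv,(15,120,100),(35,255,255));m[:,:420]=0;m[:,530:]=0;m[:215]=0;m[318:]=0
n,l,s,c=cv2.connectedComponentsWithStats(m)
for i in range(1,n):
    if s[i,4]>15:print(c[i].round(1),s[i],cast("top",*c[i],123).round(1))
k=cv2.inRange(f["p"],(0,0,0),(28,28,28));k[:,:455]=0;k[:,490:]=0;k[:280]=0;k[312:]=0
n,l,s,c=cv2.connectedComponentsWithStats(k)
for i in range(1,n):
    if s[i,4]>15:
        d=f["d"][l==i];print("dark",c[i].round(1),s[i],np.percentile(d,[5,50,95]),cast("top",*c[i],207).round(1))
print(R.from_rotvec(state()["ee_rot"]).as_matrix().round(3))
E
```

```text
[468.4 234. ] [459 225  20  19 313] [602.9 -46.5 123. ]
[444.6 246.5] [433 235  24  24 274] [ 5.797e+02 -2.000e-01  1.230e+02]
[498.1 288.3] [487 281  23  16 163] [499.3 -98.4 123. ]
[476.5 304.8] [466 290  21  24 138] [469.2 -56.3 123. ]
dark [468.6 292.1] [463 287  14  14 113] [883.94691162 901.80767822 922.58376465] [494.4 -17.2 207. ]
[[ 0.906  0.423 -0.   ]
 [ 0.423 -0.906  0.001]
 [ 0.    -0.001 -1.   ]]
```

>>> move_arm(moves=[{"slide": [40,-43,0],"rotation": [0,0,0],"gripper": 0},{"slide": [80,-85,0],"rotation": [0,0,-0.26],"gripper": 0},{"slide": [120,-127,0],"rotation": [0,0,-0.26],"gripper": 0},{"slide": [160,-170,0],"rotation": [0,0,-0.26],"gripper": 0},{"slide": [200,-212,0],"rotation": [0,0,-0.26],"gripper": 0},{"slide": [240,-255,0],"rotation": [0,0,-0.26],"gripper": 0},{"slide": [285,-302,0],"rotation": [0,0,-0.26],"gripper": 0},{"slide": [330,-350,0],"rotation": [0,0,-0.26],"gripper": 0},{"slide": [372,-394,0],"rotation": [0,0,-0.26],"gripper": 0},{"slide": [372,-394,0],"rotation": [0,0,-0.26],"gripper": 0}])

```text
clock: 1.35
ee_pos: [435.2, -48.6, 231.2]
ee_rot: [-3.055, -0.731, 0.0]
force: [-0.7, -0.1, 0.4]
gripper_width: -0.1
finger_force: 0.0
```

```bash
python3 - <<'E'
from h import *
s=state();print(s["clock"],s["ee_pos"],s["gripper_width"],s["force"],R.from_rotvec(s["ee_rot"]).as_matrix().round(3))
p,d=grab_frame("side");cv2.imwrite("pics/side1.png",cv2.resize(p[120:280,300:500],(800,640))[:600,:,::-1])
E
```

```text
1.35 [435.24543317 -48.60175632 231.19666578] -0.07968708591186079 [-0.69039127 -0.09992237  0.40623582] [[ 0.892  0.452 -0.   ]
 [ 0.452 -0.892  0.   ]
 [-0.    -0.    -1.   ]]
```

View pics/side1.png

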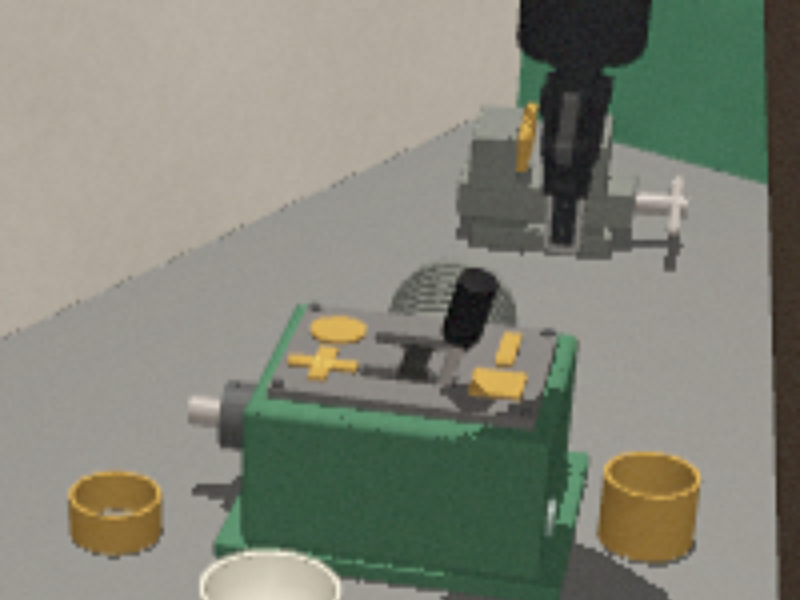

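The side view crop shows the shut fingers upright at (563,245), on the robot's side of the handle at (470,300), with the square plate at (498,383). I'll lower the hand, then start pushing.

>>> move_arm(moves=[{"slide": [0,0,30],"rotation": [0,0,0],"gripper": 0},{"slide": [0,2,61],"rotation": [0,0,0],"gripper": 0},{"slide": [0,2,61],"rotation": [0,0,0],"gripper": 0},{"slide": [8,2,61],"rotation": [0,0,0],"gripper": 0},{"slide": [16,2,61],"rotation": [0,0,0],"gripper": 0},{"slide": [22,2,61],"rotation": [0,0,0],"gripper": 0},{"slide": [28,2,61],"rotation": [0,0,0],"gripper": 0},{"slide": [34,2,61],"rotation": [0,0,0],"gripper": 0},{"slide": [40,2,61],"rotation": [0,0,0],"gripper": 0},{"slide": [46,2,61],"rotation": [0,0,0],"gripper": 0}])

```text
clock: 2.65
ee_pos: [477.1, -32.9, 170.3]
ee_rot: [3.057, 0.722, -0.0]
force: [-2.4, -0.2, 2.3]
gripper_width: -0.2
finger_force: 1.3
```

```bash
python3 - <<'E'
from h import *
s=state();print(s["clock"],s["ee_pos"],s["force"])
p,d=grab_frame("side");cv2.imwrite("pics/side2.png",cv2.resize(p[140:240,340:470],(780,600))[:,:,::-1])
E
```

```text
2.65 [477.09476775 -32.93909333 170.28481237] [-2.37169513 -0.22408666  2.30690426]
```

View pics/side2.png

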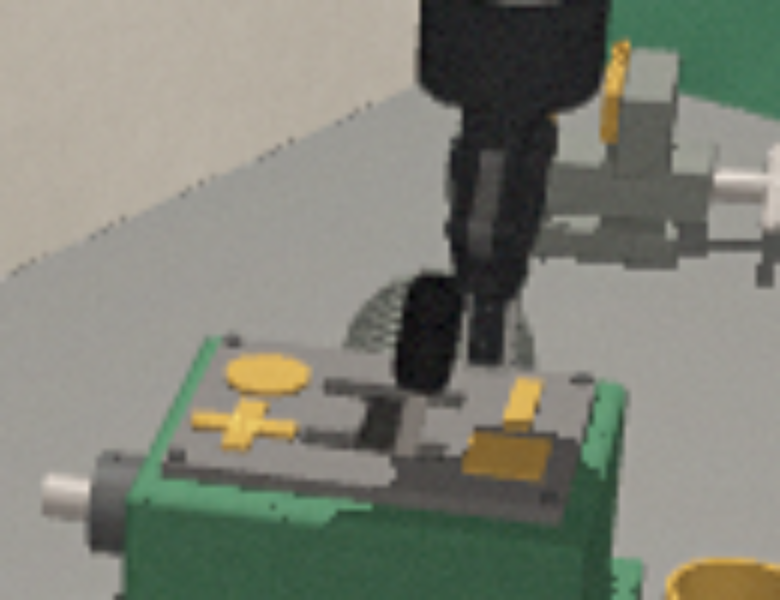

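The fingers are pushing at the handle's top (430,275) with about 2 N. The rod is near the cross slot and still in the +y slot. I'll continue.

>>> move_arm(moves=[{"slide": [5,0,0],"rotation": [0,0,0],"gripper": 0},{"slide": [10,0,0],"rotation": [0,0,0],"gripper": 0},{"slide": [15,0,0],"rotation": [0,0,0],"gripper": 0},{"slide": [20,0,0],"rotation": [0,0,0],"gripper": 0},{"slide": [25,0,0],"rotation": [0,0,0],"gripper": 0},{"slide": [30,0,0],"rotation": [0,0,0],"gripper": 0},{"slide": [34,0,0],"rotation": [0,0,0],"gripper": 0},{"slide": [38,0,0],"rotation": [0,0,0],"gripper": 0},{"slide": [42,0,0],"rotation": [0,0,0],"gripper": 0},{"slide": [42,0,0],"rotation": [0,0,0],"gripper": 0}])

```text
clock: 3.95
ee_pos: [514.7, -14.2, 170.3]
ee_rot: [3.057, 0.723, 0.0]
force: [-1.8, -0.4, 0.9]
gripper_width: 0.0
finger_force: 0.9
```

```bash
python3 - <<'E'
from h import *
s=state();print(s["clock"],s["ee_pos"],s["force"])
p,d=grab_frame("side");cv2.imwrite("pics/side3.png",cv2.resize(p[140:240,340:470],(780,600))[:,:,::-1])
E
```

```text
3.95 [514.6807079  -14.22266172 170.26340406] [-1.77872818 -0.37856507  0.88662725]
```

View pics/side3.png

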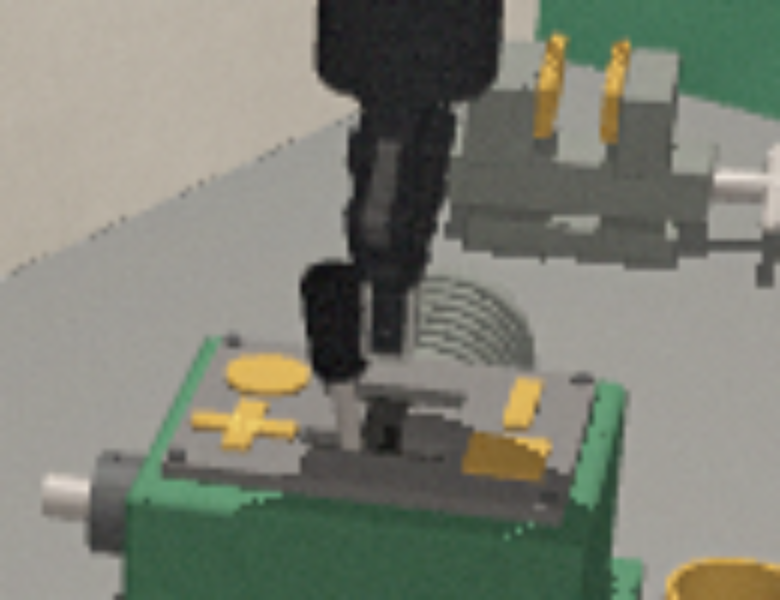

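The rod at (345,430) has passed the cross slot in the correct slot. For the last stretch I'll take fine steps and watch the force.

>>> move_arm(moves=[{"slide": [3,0,0],"rotation": [0,0,0],"gripper": 0},{"slide": [6,0,0],"rotation": [0,0,0],"gripper": 0},{"slide": [9,0,0],"rotation": [0,0,0],"gripper": 0},{"slide": [11,0,0],"rotation": [0,0,0],"gripper": 0},{"slide": [13,0,0],"rotation": [0,0,0],"gripper": 0},{"slide": [13,0,0],"rotation": [0,0,0],"gripper": 0}])

```text
clock: 4.75
ee_pos: [526.1, -8.5, 170.2]
ee_rot: [3.057, 0.722, -0.0]
force: [-1.8, -1.0, -1.3]
gripper_width: -0.1
finger_force: 0.9
```

>>> move_arm(moves=[{"slide": [1,0,0],"rotation": [0,0,0],"gripper": 0},{"slide": [2,0,0],"rotation": [0,0,0],"gripper": 0},{"slide": [2,0,0],"rotation": [0,0,0],"gripper": 0}])

```text
clock: 5.12
ee_pos: [527.9, -7.6, 170.3]
ee_rot: [3.057, 0.722, 0.0]
force: [-1.8, -2.2, -1.6]
gripper_width: 0.1
finger_force: 1.0
```

>>> move_arm(moves=[{"slide": [1,0,0],"rotation": [0,0,0],"gripper": 0},{"slide": [1,0,0],"rotation": [0,0,0],"gripper": 0}])

```text
clock: 5.38
ee_pos: [528.8, -7.2, 170.3]
ee_rot: [3.057, 0.722, -0.0]
force: [-0.9, -0.6, -1.6]
gripper_width: 0.1
finger_force: 1.0
```

>>> move_arm(moves=[{"slide": [1,0,0],"rotation": [0,0,0],"gripper": 0},{"slide": [2,0,0],"rotation": [0,0,0],"gripper": 0},{"slide": [2,0,0],"rotation": [0,0,0],"gripper": 0}])

```text
clock: 5.75
ee_pos: [530.6, -6.3, 170.3]
ee_rot: [3.057, 0.722, 0.0]
force: [-2.7, -0.7, -0.4]
gripper_width: 0.0
finger_force: 1.0
```

>>> move_arm(moves=[{"slide": [1,0,0],"rotation": [0,0,0],"gripper": 0},{"slide": [1,0,0],"rotation": [0,0,0],"gripper": 0}])

```text
clock: 6.0
ee_pos: [531.5, -5.8, 170.3]
ee_rot: [3.057, 0.722, 0.0]
force: [-2.6, -1.6, -1.4]
gripper_width: -0.0
finger_force: 1.0
```

```bash
python3 - <<'E'
from h import *
s=state();print(s["clock"],s["ee_pos"],s["force"])
p,d=grab_frame("side");cv2.imwrite("pics/side4.png",cv2.resize(p[140:240,340:470],(780,600))[:,:,::-1])
E
```

```text
6.0 [531.46051164  -5.82161362 170.29138704] [-2.5534006  -1.60793668 -1.42331123]
```

View pics/side4.png

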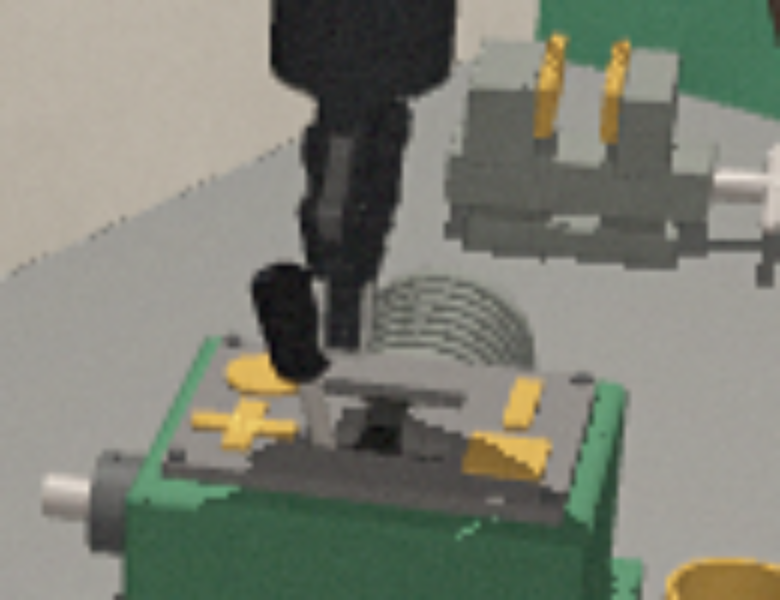

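The rod at (318,425) is nearly at the slot's end at about (303,437), and there is no stop force yet. I'll keep going in small steps.

>>> move_arm(moves=[{"slide": [1,0,0],"rotation": [0,0,0],"gripper": 0},{"slide": [2,0,0],"rotation": [0,0,0],"gripper": 0},{"slide": [2,0,0],"rotation": [0,0,0],"gripper": 0}])

```text
clock: 6.42
ee_pos: [533.3, -4.9, 170.3]
ee_rot: [3.057, 0.722, 0.0]
force: [-0.9, -2.6, -0.5]
gripper_width: 0.1
finger_force: 1.0
```

>>> move_arm(moves=[{"slide": [1,0,0],"rotation": [0,0,0],"gripper": 0},{"slide": [1,0,0],"rotation": [0,0,0],"gripper": 0}])

```text
clock: 6.68
ee_pos: [534.2, -4.5, 170.3]
ee_rot: [3.057, 0.722, 0.0]
force: [-2.3, -1.1, -1.1]
gripper_width: 0.3
finger_force: 1.0
```

>>> move_arm(moves=[{"slide": [1,0,0],"rotation": [0,0,0],"gripper": 0},{"slide": [1,0,0],"rotation": [0,0,0],"gripper": 0}])

```text
clock: 6.92
ee_pos: [535.0, -4.0, 170.3]
ee_rot: [3.057, 0.722, 0.0]
force: [-1.6, -1.5, -1.0]
gripper_width: 0.2
finger_force: 1.0
```

>>> move_arm(moves=[{"slide": [1,0,0],"rotation": [0,0,0],"gripper": 0},{"slide": [1,0,0],"rotation": [0,0,0],"gripper": 0}])

```text
clock: 7.18
ee_pos: [535.9, -3.6, 170.3]
ee_rot: [3.057, 0.722, 0.0]
force: [-2.5, -0.3, -1.3]
gripper_width: -0.0
finger_force: 1.0
```

>>> move_arm(moves=[{"slide": [0.7,0,0],"rotation": [0,0,0],"gripper": 0},{"slide": [0.7,0,0],"rotation": [0,0,0],"gripper": 0}])

```text
clock: 7.42
ee_pos: [536.5, -3.3, 170.3]
ee_rot: [3.057, 0.722, -0.0]
force: [-1.9, -1.7, -1.4]
gripper_width: 0.5
finger_force: 1.1
```

```bash
python3 - <<'E'
from h import *
s=state();print(s["clock"],s["ee_pos"],s["force"])
p,d=grab_frame("side");cv2.imwrite("pics/side5.png",cv2.resize(p[140:240,340:470],(780,600))[:,:,::-1])
E
```

```text
7.425 [536.49501633  -3.28628833 170.29417707] [-1.90017742 -1.6767993  -1.41026038]
```

View pics/side5.png

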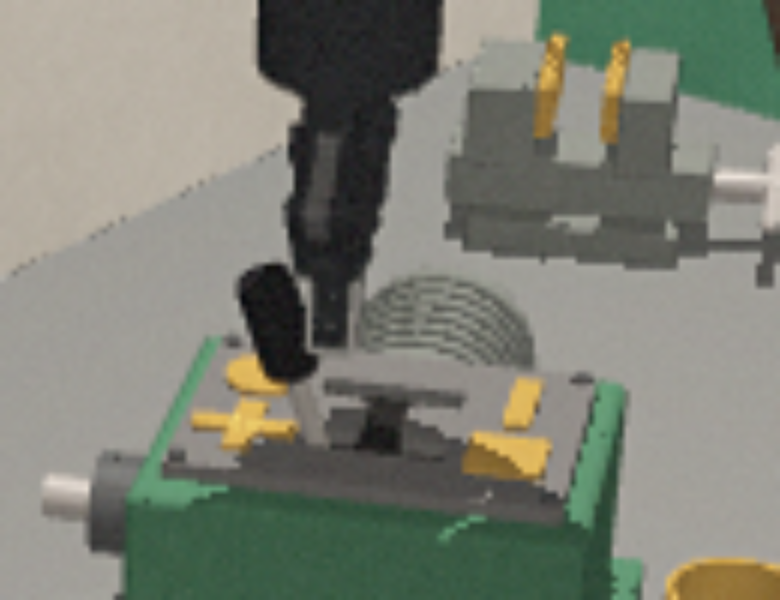

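The rod is close to the slot's end, and the force is still only friction. I'll continue until it touches the stop.

>>> move_arm(moves=[{"slide": [0.8,0,0],"rotation": [0,0,0],"gripper": 0},{"slide": [0.8,0,0],"rotation": [0,0,0],"gripper": 0}])

```text
clock: 7.72
ee_pos: [537.1, -3.0, 170.2]
ee_rot: [3.057, 0.722, -0.0]
force: [-3.0, -1.1, -1.0]
gripper_width: 0.1
finger_force: 1.4
```

>>> move_arm(moves=[{"slide": [0.8,0,0],"rotation": [0,0,0],"gripper": 0},{"slide": [0.8,0,0],"rotation": [0,0,0],"gripper": 0}])

```text
clock: 7.98
ee_pos: [537.8, -2.6, 170.2]
ee_rot: [3.057, 0.723, -0.001]
force: [-3.1, -2.3, -1.3]
gripper_width: 0.1
finger_force: 1.7
```

>>> move_arm(moves=[{"slide": [0.8,0,0],"rotation": [0,0,0],"gripper": 0},{"slide": [0.8,0,0],"rotation": [0,0,0],"gripper": 0}])

```text
clock: 8.22
ee_pos: [538.6, -2.2, 170.2]
ee_rot: [3.057, 0.722, -0.001]
force: [-5.3, -2.1, -2.2]
gripper_width: -0.0
finger_force: 2.1
```

>>> move_arm(moves=[{"slide": [0.8,0,0],"rotation": [0,0,0],"gripper": 0},{"slide": [0.8,0,0],"rotation": [0,0,0],"gripper": 0}])

```text
clock: 8.48
ee_pos: [539.1, -1.9, 170.1]
ee_rot: [-3.057, -0.722, 0.001]
force: [-4.5, -3.1, -1.5]
gripper_width: 0.1
finger_force: 2.3
```

>>> move_arm(moves=[{"slide": [0.8,0,0],"rotation": [0,0,0],"gripper": 0},{"slide": [0.8,0,0],"rotation": [0,0,0],"gripper": 0},{"slide": [0.8,0,0],"rotation": [0,0,0],"gripper": 0}])

```text
clock: 8.85
ee_pos: [539.7, -1.6, 170.1]
ee_rot: [-3.057, -0.722, 0.001]
force: [-4.9, -1.9, -1.4]
gripper_width: 0.2
finger_force: 2.6
```

Contact with the stop shows as a slow rise in force. I'll back off, lift the hand clear and check.

>>> move_arm(moves=[{"slide": [-8,0,0],"rotation": [0,0,0],"gripper": 0},{"slide": [-30,0,0],"rotation": [0,0,0],"gripper": 0},{"slide": [-60,0,-20],"rotation": [0,0,0],"gripper": 0},{"slide": [-90,0,-60],"rotation": [0,0,0],"gripper": 0},{"slide": [-90,40,-100],"rotation": [0,0,0],"gripper": 0},{"slide": [-90,80,-120],"rotation": [0,0,0],"gripper": 0},{"slide": [-90,130,-120],"rotation": [0,0,0],"gripper": 0},{"slide": [-90,180,-120],"rotation": [0,0,0],"gripper": 0},{"slide": [-90,230,-120],"rotation": [0,0,0],"gripper": 0},{"slide": [-90,230,-120],"rotation": [0,0,0],"gripper": 0}])

```text
clock: 10.1
ee_pos: [563.5, -250.2, 289.8]
ee_rot: [3.057, 0.718, 0.002]
force: [-0.1, 0.9, -0.4]
gripper_width: -0.3
finger_force: 0.0
```

```bash
python3 - <<'E'
from h import *
s=state();print(s["clock"],s["ee_pos"],s["force"])
p,d=grab_frame("side");a=cv2.resize(p[160:240,345:445],(400,320))
np.savez("side6.npz",p=p,d=d)
t,d=grab_frame("top");b=cv2.resize(t[200:320,400:550],(400,320));np.savez("top6.npz",p=t,d=d)
cv2.imwrite("pics/both6.png",np.hstack([a,b])[:,:,::-1])
# handle axis: blob of points higher than the plate, side depth
for n,p,d in(("side",p,None),):
    pass
f={n:np.load(n+"6.npz") for n in("side","top")}
G=np.array([539.5,-49.3]);ex=np.array([.894,.448]);ey=np.array([-.448,.894])
for n in f:
    m=camera_model(n);d=f[n]["d"];v,u=np.indices(d.shape);P=m["pose"]
    c=np.stack([(u-m["cx"])/m["fx"]*d,-(v-m["cy"])/m["fy"]*d,-d],-1)@P[:3,:3].T+P[:3,3]
    g=np.stack([(c[...,:2]-G)@ex,(c[...,:2]-G)@ey,c[...,2]],-1)
    k=(abs(g[...,0])<90)&(abs(g[...,1])<70)&(g[...,2]>130)&(g[...,2]<225)&(d>0)
    q=g[k]
    for lo,hi in((130,150),(150,165),(165,180),(180,195),(195,215)):
        w=q[(q[:,2]>lo)&(q[:,2]<hi)]
        if len(w):print(n,lo,len(w),np.median(w,0).round(1),w.min(0).round(1),w.max(0).round(1))
E
```

```text
10.1 [ 563.47987312 -250.24229483  289.77667562] [-0.12175432  0.86076911 -0.36581111]
side 130 26 [ 31.4  36.2 139.1] [ 25.6  29.6 131.5] [ 38.6  43.  148.9]
side 150 35 [ 36.6  47.7 159.6] [ 25.2  37.4 151.1] [ 49.1  53.1 164.7]
side 165 52 [ 37.8  50.9 173. ] [ 26.8  36.5 165.3] [ 57.3  58.6 179.9]
side 180 54 [ 42.   54.  187.3] [ 30.5  39.4 180.6] [ 60.   62.2 194.8]
side 195 53 [ 47.   49.  199.8] [ 35.6  36.3 195. ] [ 60.9  64.1 205.1]
top 150 7 [ 27.1  41.3 163. ] [ 25.7  28.1 158.9] [ 31.5  46.8 163.4]
top 165 21 [ 30.4  38.3 172.7] [ 26.9  28.1 167.1] [ 39.7  52.  179.2]
top 180 26 [ 34.   43.3 189.1] [ 30.2  29.2 180.1] [ 42.6  56.1 194.9]
top 195 178 [ 48.4  46.4 203.1] [ 34.7  33.5 195.8] [ 60.6  57.9 209.2]
```

View pics/both6.png

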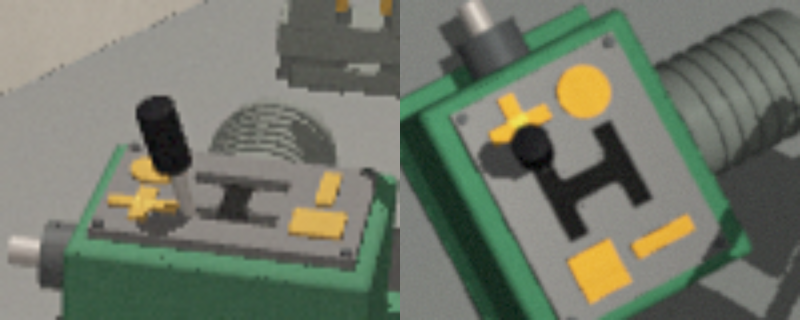

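The lever leans into the cross-marked slot. The centre of the handle's top is at gearbox x = 48 mm, a tilt of about 0.26, so it is on the stop. The hand is clear.

```bash
python3 -c "
from cell import *
print(finish_job())"
```

```text
the job is handed in; nothing more can be done
None
```

The lever is fully home in the slot marked with the cross plate (measured tilt about 0.26, on the stop), pushed only with shut fingers at about 6 N or less at every reading. The hand is clear, the bystanders were not touched, and the job is handed in, with no verdict returned.

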